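Ring for the runner and hold up the packed caddy

TASK

Ring the desk bell for the runner by pressing its plunger right down to its stop, and let the plunger come all the way back up. Then take the loaded caddy that stands on the packing scale by its overhead bar, lift it about 10 cm clear of the scale with its goods inside, keeping it level, and finish while still holding it up there, level and still, ready for the runner. Do not push the empty caddy or the other things on the bench about.

Things in the scene. Friction and masses are not known exactly. Their poses are not given: they have to be found in the camera images.
- bell_plunger (a joint): plunger of the desk bell: 0 = up at rest, grows as it is pressed, 0.008 m = down on its stop. A spring pushes it back up: it starts to move at about 2 N and takes about 5 N to reach the stop
- plunger_top (a point): centre of the top face of the bell's plunger head, a flat steel button 20 mm across, 67 mm above the bench at rest; it moves straight down with the plunger. The bell is a steel dome 76 mm across on a black base 84 mm across, fixed to the bench; the dome's crown is 46 mm above the bench, the head's underside 13 mm above the crown
- scale: packing scale fixed to the bench: steel platform 200 (x) x 160 (y) mm, its top 45 mm above the bench; the origin is on the bench under the middle of the platform; a low black display at its -x side
- caddy: the loaded caddy, standing on the scale: open grey tray 190 (x) x 110 (y) mm, walls 45 mm high and 4 mm thick, with a carrying bar overhead. Origin at the centre of the underside, z up. Tray and bar alone weigh about 250 g, centred between its ends
- caddy_handle (a point): middle of the loaded caddy's carrying bar, 120 mm above the tray's underside. The black bar is 14 mm wide (y) and 14 mm high, runs along the caddy's x axis between two end posts (8 mm thick, outer faces at x = +-95 mm), and is free to grip for 75 mm each way from its middle; the goods' tops are more than 60 mm below it. Axes as the caddy's
- carton: small cardboard carton in the caddy, 60 x 70 mm, 45 mm tall, about 220 g (between 180 and 265 g), standing about 45 mm from the caddy's middle towards one end; at which end varies. Origin at the centre of its underside
- label_roll: roll of paper labels lying flat in the caddy, 70 mm across, 40 mm tall, about 80 g, about 45 mm from the caddy's middle at the other end than the carton, so the loaded caddy balances roughly 11 mm from the bar's middle on the carton's side. Origin at the centre of its underside
- empty_caddy: empty twin of the caddy, same shape and size, nothing in it, standing on the bench (leave alone). Origin at the centre of its underside
- stamp: hand stamp, black block 36 x 56 mm with a wooden knob handle, 72 mm tall, near the bell (leave alone). Origin at the centre of its underside
- tape_roll: roll of clear tape lying flat, 84 mm across, 48 mm tall, near the bell (leave alone). Origin at the centre of its underside
- tape_dispenser: desk tape dispenser, 170 x 70 mm, 100 mm tall, at the right side of the bench (leave alone). Origin at the centre of its underside
- scanner: hand-held barcode scanner lying flat, 190 x 65 mm, 35 mm tall, at the left side of the bench (leave alone). Origin at the centre of its underside
- stapler: stapler, 140 x 34 mm, 51 mm tall, near the empty caddy (leave alone). Origin at the centre of its underside

How it is judged:
On the way, in this order (a step that is already met when the one before it is completed fails the run):
1. the bell's plunger is pressed down to its stop (value of joint bell_plunger above 0.007 m), for 0.04 s.
2. the bell's plunger is back up (value of joint bell_plunger below 0.0015 m), for 0.1 s.
3. the loaded caddy hangs level in the fingers, clear of the scale (height (world z) of caddy above 0.12 m and angle between caddy's own z axis and vertical below 0.09 rad and contact force between the fingers and caddy above 2 N), for 0.5 s.
At the end, for the whole second after the job is handed in: Still held by its bar, borne by nothing else (fingers over 2 N): caddy underside over 120 mm above the bench (75 mm above the scale), within 0.09 rad of level, under 20 mm/s and 0.15 rad/s; carton and label roll inside on its floor; bell plunger back up within 1.5 mm (all of step 3 and z of the grasp point in the frame of caddy_handle above -0.045 m and linear speed of caddy below 0.02 m/s and angular speed of caddy below 0.15 rad/s and contact force between caddy and scale below 0.1 N and contact force between caddy and empty_caddy below 0.1 N and contact force between caddy and tape_dispenser below 0.1 N and value of joint bell_plunger below 0.0015 m and x of carton in the frame of caddy between -0.085 and 0.085 m and y of carton in the frame of caddy between -0.045 and 0.045 m and z of carton in the frame of caddy between -0.005 and 0.025 m and x of label_roll in the frame of caddy between -0.085 and 0.085 m and y of label_roll in the frame of caddy between -0.045 and 0.045 m and z of label_roll in the frame of caddy between -0.005 and 0.025 m); the arm keeps its last pose, push and grip.
It fails at once if the loaded caddy is tipped by more than 0.35 rad (angle between caddy's own z axis and vertical above 0.35 rad).
It fails at once if the empty caddy or another bystander is pushed more than 30 mm or knocked over (distance of any of empty_caddy, stamp, tape_roll, tape_dispenser, scanner, stapler from where it was at the start of the episode above 0.03 m or angle between any of empty_caddy, stamp, tape_roll, tape_dispenser, scanner, stapler's own z axis and vertical above 0.5 rad).
It also fails if it takes over 48 s, if anything falls off the work surface, if the arm or the gripper's body presses on something with over 40 N, if the wrist force passes 120 N, or if a joint passes its speed limit or range.

ROBOT

A 6-joint arm with a two-finger parallel gripper is mounted at the origin on the work surface. World frame = base frame: x ahead of the robot, y to its left, z up, the work surface at z = 0. Lengths are in m, angles in rad, forces in N, time in s.
With the tool pointing down it reaches from about 0.4 to 0.925 m from the base axis. Payload 12.5 kg.
Tool frame: the origin (TCP) lies midway between the tips of the shut fingers; the grasp point (between the pads) lies 19 mm behind it; z points along the fingers, y is the line along which they close (so a half turn about z gives the same grasp; the last joint's range is limited). The gripper opens to 95 mm and grips with 3 to 60 N. Pads are 20 mm wide; open, the fingers measure 119 mm over their backs; the gripper's body (75 mm by 180 mm) begins 59 mm behind the grasp point.
Start: joints at [1.003, 0.491, 1.559, -0, 1.092, -0.106], TCP at [0.278, 0.56, 0.215] pointing down, gripper open.
Joint ranges: [-3.1, 3.1], [-0.84, 2.19], [0.05, 2.79], [-1.13, 4.28], [0.06, 2.93], [-2.69, 2.69]. Speed limits (rad/s): [2.22, 2.22, 2.79, 3.14, 3.14, 3.14].

INTERFACE

Orientations are given as a unit quaternion [x, y, z, w].
In Python, from cell import ctrl, cam, observe gives the robot as it stands (ctrl), with the cameras (cam) and the readings as plain functions.
- The arm moves only by the tool inch_along, called after "Request:" as name(argument=value, ...) on one line, values as JSON. Schema: {"type":"object","properties":{"segments":{"type":"array","items":{"type":"array","items":{"type":"number"},"minItems":5,"maxItems":5},"minItems":1,"maxItems":10},"force":{"type":"number"},"only":{"type":"string"},"quiet":{"type":"boolean"},"lines":{"type":"string"}},"required":["segments"],"additionalProperties":false}. segments is a list of rows, 1 to 10 of them, each of 5 numbers: the finger opening in m, then dx, dy, dz in cm, then a turn about the tool's z in units of 0.25 rad; each row is the pose to reach, as a shift and turn from the pose commanded when the call began, along the tool's axes at that moment; what a row does not reach only later rows make up. A row lasts 1/12 s, in which the tool goes at most 0.0417 m and 0.125 rad, less where a joint would pass 70% of its speed; a pose out of reach is approached as far as the arm can. The fingers move at their own pace and stop on an object; force is the grip in N (left out, the last holds). Time passes only in rows, so rows that do not move let the fingers close. The tool returns the time, the measured TCP pose, the force, the opening and the grip force at its end. only (a regular expression) keeps the lines of the reply that match it, lines (a string "A,B") keeps lines A to B, and quiet returns only ok. Input that does not fit is refused with a message, and nothing moves.
- observe(): the state, without advancing time (a new reading comes with each control period).
- cam.get_image(name): name is "side" or "top"; returns a dict with "frame" (420x560x3 uint8, blue, green, red), "camera_matrix" (3x3 intrinsics, pixels), "dist_coeffs" ([k1, k2, p1, p2, k3] as OpenCV has them; the pictures are not rectified), "R" (3x3) and "t" (3): a world point X has camera coordinates R X + t. Camera axes: x right, y down, z forward; pixel columns grow to the right and rows downward; lengths in m; the calibration is good to about 2 mm. A picture is of the moment at which its call begins. There is no depth.
- ctrl.close_job(): hands the job in; it is judged then, once.
The state is a dict: "time": time; "joint_pos": joint angles; "joint_velocities": joint speeds; "joint_torque": joint torques, N m; "ee_pos": TCP position; "eef_rot": TCP orientation; "ft_force": force on the tool from outside, world axes, zero at the start; "ft_torque": the same for the moment, N m; "opening": finger opening in m; "grasp_force": force on a finger pad.
Only numpy, scipy, OpenCV 4.12 (cv2) and the standard library are available. Lean on these libraries where they do the work, as an engineer would, in place of code of your own. Each camera call takes 0.05 s, during which the arm holds its last target. There are 200 camera calls.

## Working session

There is one attempt and no reset: what is moved stays moved. The work goes in short steps, Python scripts to look and compute and a tool call to move; the robot and the scene stay as the last step left them, time stands still between calls to the robot, and variables do not carry over. Pictures are saved under pics/ and viewed, at most 10 in all, crops included, and the job is handed in when it is done.

```bash
ls; mkdir -p pics; cat > h.py <<'E'
import numpy as np,cv2
from cell import ctrl, cam, observe
def shot(n,f):
    im=cam.get_image(n); cv2.imwrite(f,im["frame"])
    np.savez(f"cal_{n}.npz",K=im["camera_matrix"],D=im["dist_coeffs"],R=im["R"],t=im["t"]); return im
def ray(n,px):
    c=np.load(f"cal_{n}.npz"); u=cv2.undistortPoints(np.array([[px]],float),c["K"],c["D"])[0,0]
    R=np.array(c["R"]);o=-R.T@np.array(c["t"]).ravel(); return o,R.T@np.array([u[0],u[1],1])
def atz(n,px,z):
    o,d=ray(n,px); return o+d*(z-o[2])/d[2]
def proj(n,X):
    c=np.load(f"cal_{n}.npz"); return cv2.projectPoints(np.atleast_2d(np.array(X,float)),cv2.Rodrigues(np.array(c["R"],float))[0],np.array(c["t"],float),c["K"],c["D"])[0][:,0]
E
python3 - <<'E'
from h import *
for n in("top","side"):
    shot(n,f"pics/{n}0.png"); o,d=ray(n,(280,210)); print(n,o,d)
s=observe(); print(s["ee_pos"],s["eef_rot"],s["time"])
from scipy.spatial.transform import Rotation as Ro
print(Ro.from_quat(s["eef_rot"]).as_matrix().round(3))
E
```

```text
cell.py
pics
top [0.4542755  0.00478289 1.21439984] [ 0.10081406 -0.00706774 -0.99492   ]
side [ 0.16745467 -1.23090087  1.00477271] [ 0.23750769  0.78469439 -0.57259713]
[0.27834953 0.55935708 0.21412877] [ 2.28841985e-01  9.73463456e-01 -4.72033616e-04 -1.48735095e-04] 0.1
[[-0.895  0.446 -0.001]
 [ 0.446  0.895 -0.001]
 [ 0.    -0.001 -1.   ]]
```

View pics/top0.png

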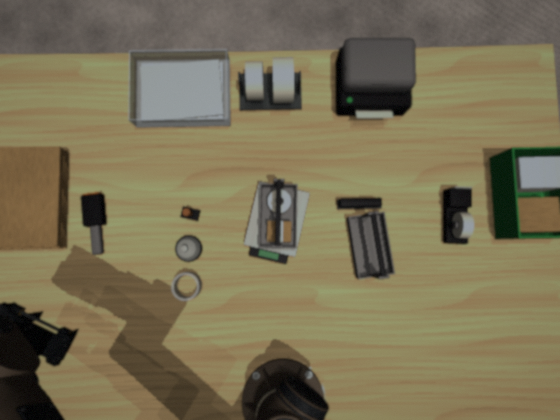

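View pics/side0.png

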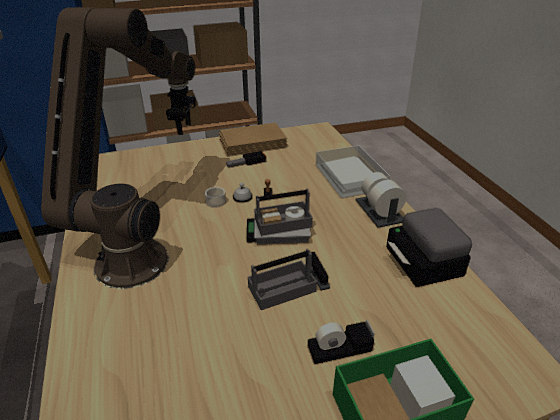

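The top view shows the bell at about (188,248), the loaded caddy at about (278,215), with the carton at the near (−x) end and the roll at the far end. The empty caddy is at about (370,245). I'll enlarge both views to get more exact pixels.

```bash
python3 - <<'E'
from h import *
t=cv2.imread("pics/top0.png"); s=cv2.imread("pics/side0.png")
b=lambda i:np.clip(i.astype(float)*1.6,0,255).astype(np.uint8)
cv2.imwrite("pics/topc.png",cv2.resize(b(t[165:285,160:320]),None,fx=5,fy=5,interpolation=cv2.INTER_CUBIC))
cv2.imwrite("pics/sidec.png",cv2.resize(b(s[165:285,200:340]),None,fx=5,fy=5,interpolation=cv2.INTER_CUBIC))
E
```

```text
(no output)
```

View pics/topc.png

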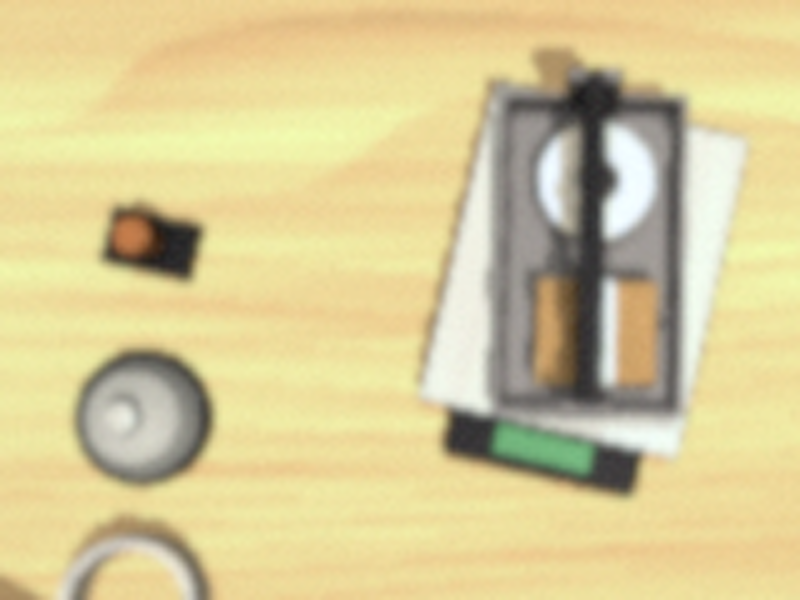

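View pics/sidec.png

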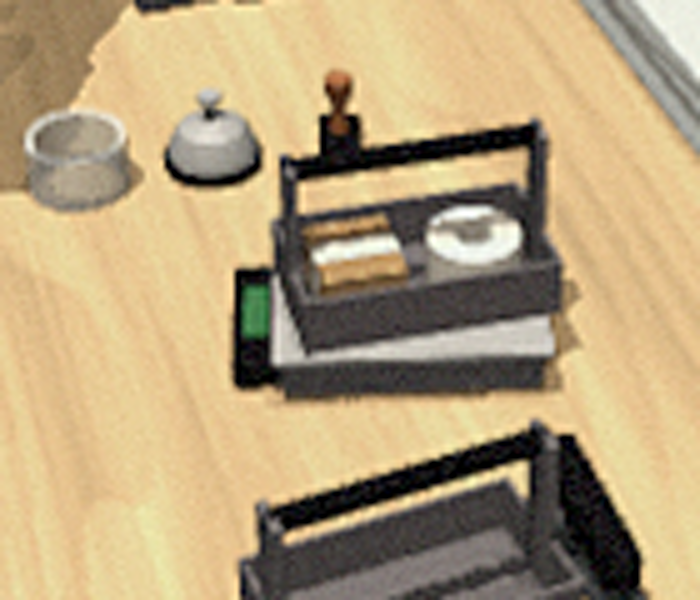

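```bash
python3 - <<'E'
from h import *
T=lambda x,y:(160+x/5-.4,165+y/5-.4)
S=lambda x,y:(200+x/5-.4,165+y/5-.4)
def tri(a,b):
    o1,d1=ray("top",a);o2,d2=ray("side",b)
    k=np.linalg.lstsq(np.c_[d1,-d2],o2-o1,rcond=None)[0]; p,q=o1+k[0]*d1,o2+k[1]*d2
    return (p+q)/2,np.linalg.norm(p-q)
print("plunger top",atz("top",T(122,412),.067),"side",atz("side",S(209,96),.065),tri(T(122,412),S(209,96)))
print("base",atz("top",T(145,416),.01))
c=[atz("top",T(*p),.09) for p in((500,97),(684,97),(680,405),(495,405))]
print("rim",np.round(c,4),np.mean(c,0))
n,f=atz("top",T(584,398),.172),atz("top",T(594,92),.172); print("bar",n,f,(n+f)/2,np.degrees(np.arctan2(*(f-n)[1::-1])))
n,f=atz("side",S(288,168),.165),atz("side",S(540,137),.165); print("bar side",n,f,(n+f)/2,np.degrees(np.arctan2(*(f-n)[1::-1])))
E
```

```text
plunger top [0.46679053 0.28202436 0.067     ] side [0.46156838 0.28432567 0.065     ] (array([0.46412322, 0.28305268, 0.06530853]), np.float64(0.005507637822023083))
base [0.46463381 0.28159774 0.01      ]
rim [[ 0.6462  0.0551  0.09  ]
 [ 0.644  -0.053   0.09  ]
 [ 0.4637 -0.0462  0.09  ]
 [ 0.4659  0.061   0.09  ]] [0.55495794 0.00421526 0.09      ]
bar [0.46781114 0.0090144  0.172     ] [6.33936018e-01 1.59571102e-04 1.72000000e-01] [0.55087358 0.00458698 0.172     ] -3.0511048162464816
bar side [0.46124481 0.01254447 0.165     ] [ 0.64201812 -0.00308746  0.165     ] [0.55163147 0.00472851 0.165     ] -4.94221650112549
```

The plunger is at about (0.465, 0.2825). The loaded caddy's bar middle is at about (0.553, 0.0045), with a yaw of about −2.5°. The carton is on the −x side, so I'll grip at about x = 0.542. I'll go to the bell first with the fingers shut.

Careful with the scale: shifts go in cm and turns go in units of 0.25 rad. That gives: 0.1 m is 10, -0.291 m is -29.1, -0.42 rad is -1.68.

Request:
inch_along(segments=[[0,-29.1,-16.45,5,-1.68],[0,-29.1,-16.45,8,-1.68],[0,-29.1,-16.45,10,-1.68],[0,-29.1,-16.45,10,-1.68],[0,-29.1,-16.45,10,-1.68],[0,-29.1,-16.45,10,-1.68],[0,-29.1,-16.45,10,-1.68],[0,-29.1,-16.45,10,-1.68],[0,-29.1,-16.45,10,-1.68],[0,-29.1,-16.45,10,-1.68]], force=20)

```text
time: 0.93
ee_pos: [0.4671, 0.2794, 0.113]
eef_rot: [0.023, 1.0, -0.001, -0.001]
ft_force: [0.2, -0.1, 0.8]
opening: 0.0338
grasp_force: 0.0
```

```bash
cat > st.py <<'E'
from h import *
from scipy.spatial.transform import Rotation as Ro
import sys
s=observe();M=Ro.from_quat(s["eef_rot"]).as_matrix()
for k in("time","ee_pos","ft_force","ft_torque","opening","grasp_force"):print(k,np.round(s[k],4))
print(M.round(3))
if len(sys.argv)>1:
    print("tool delta",M.T@(np.array(eval(sys.argv[1]))-s["ee_pos"]))
E
python3 st.py '(.465,.2825,.07)'
```

```text
time 0.9333
ee_pos [0.4671 0.2794 0.113 ]
ft_force [ 0.2315 -0.0741  0.7817]
ft_torque [-0.0028 -0.0085 -0.0355]
opening 0.0338
grasp_force 0.0
[[-0.999  0.046 -0.002]
 [ 0.046  0.999 -0.001]
 [ 0.002 -0.001 -1.   ]]
tool delta [0.00212667 0.00306196 0.04302634]
```

To row units: 0.033 m is 3.3, 0.015 m is 1.5.

Request:
inch_along(segments=[[0,0,0,0,0],[0,0,0,0,0],[0,0,0,1.5,0],[0,0,0,3.3,0],[0,0,0,3.3,0],[0,0,0,3.3,0]])

```text
time: 1.43
ee_pos: [0.4649, 0.2836, 0.0817]
eef_rot: [0.02, 1.0, -0.0, -0.0]
ft_force: [0.4, 0.9, 1.3]
opening: 0.0006
grasp_force: 0.0
```

```bash
python3 st.py '(.465,.2825,.067)'
python3 - <<'E'
from h import *
i=shot("side","pics/s1.png")["frame"][130:230,180:300]
j=shot("top","pics/t1.png")["frame"][200:300,130:250]
cv2.imwrite("pics/c1.png",np.clip(cv2.resize(np.hstack([i,j]),None,fx=3.3,fy=5.9,interpolation=2).astype(float)*1.5,0,255).astype(np.uint8))
E
```

```text
time 1.4333
ee_pos [0.4649 0.2836 0.0817]
ft_force [0.4119 0.9184 1.2833]
ft_torque [ 0.0776 -0.0237  0.0086]
opening 0.0006
grasp_force 0.0
[[-0.999  0.04  -0.001]
 [ 0.04   0.999 -0.   ]
 [ 0.001 -0.    -1.   ]]
tool delta [-0.00016125 -0.00105054  0.01469013]
```

View pics/c1.png

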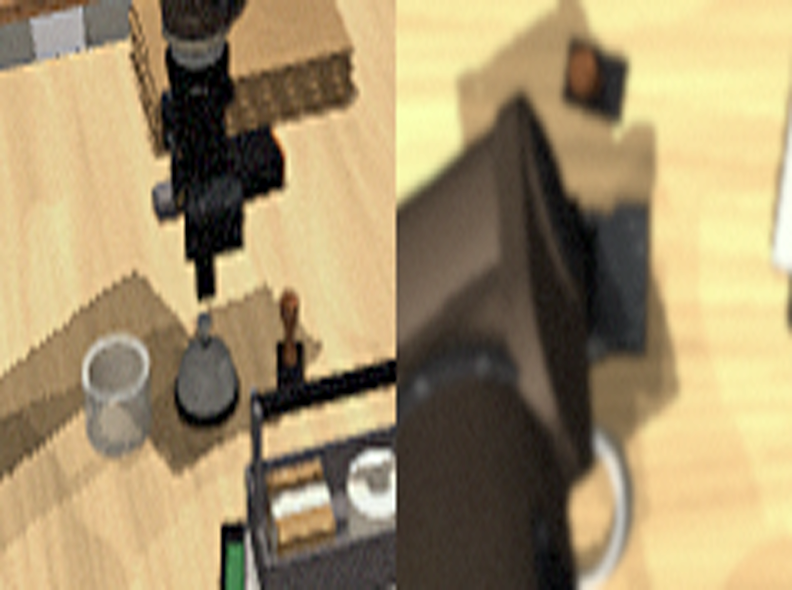

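The side view shows the shut fingertips, at (205,297) in the crop, directly above the plunger head at (205,320). Now I'll press.

To row units: 0.024 m is 2.4, 0.022 m is 2.2.

Request:
inch_along(segments=[[0,0,0,1.2,0],[0,0,0,1.8,0],[0,0,0,2.2,0],[0,0,0,2.4,0],[0,0,0,2.4,0],[0,0,0,2.4,0]])

```text
time: 2.03
ee_pos: [0.4661, 0.2832, 0.0592]
eef_rot: [0.021, 1.0, 0.001, 0.001]
ft_force: [-2.9, 1.7, 14.6]
opening: 0.0001
grasp_force: 7.0
```

Request:
inch_along(segments=[[0,0,0,0,0],[0,0,0,0,0],[0,0,0,-3,0],[0,0,0,-7,0],[0,0,0,-11,0],[0,0,0,-15,0],[0.07,0,0,-18,0],[0.07,0,0,-18,0],[0.07,0,0,-18,0]])

```text
time: 2.78
ee_pos: [0.4659, 0.2828, 0.2394]
eef_rot: [0.021, 1.0, 0.001, 0.002]
ft_force: [0.0, -0.3, -0.3]
opening: 0.0153
grasp_force: 0.0
```

```bash
python3 st.py '(.542,.005,.237)'
python3 -c "
from h import *
shot('side','pics/s2.png')"
```

```text
time 2.7833
ee_pos [0.4659 0.2828 0.2394]
ft_force [ 0.0152 -0.2556 -0.301 ]
ft_torque [ 0.0845 -0.0195 -0.04  ]
opening 0.0153
grasp_force 0.0
[[-0.999  0.042  0.003]
 [ 0.042  0.999  0.001]
 [-0.003  0.001 -1.   ]]
tool delta [-0.08765056 -0.2743433   0.00222428]
```

To row units: -0.2745 m is -27.45, -0.0875 m is -8.75.

Request:
inch_along(segments=[[0.07,-8.75,-27.45,0,0],[0.07,-8.75,-27.45,0,0],[0.07,-8.75,-27.45,0,0],[0.07,-8.75,-27.45,0,0],[0.07,-8.75,-27.45,0,0],[0.07,-8.75,-27.45,0,0],[0.07,-8.75,-27.45,0,0],[0.07,-8.75,-27.45,0,0],[0.07,-8.75,-27.45,0,0],[0.07,-8.75,-27.45,0,0]])

```text
time: 3.67
ee_pos: [0.541, 0.0049, 0.2363]
eef_rot: [0.021, 1.0, 0.0, -0.001]
ft_force: [0.6, -0.1, -0.6]
opening: 0.0697
grasp_force: 0.0
```

Request:
inch_along(segments=[[0.07,0,0,0,0],[0.07,0,0,0,0],[0.07,0,0,3,0],[0.07,0,0,3,0],[0.07,0,0,3,0]])

```text
time: 4.08
ee_pos: [0.541, 0.0056, 0.2071]
eef_rot: [0.02, 1.0, 0.0, -0.001]
ft_force: [0.4, -0.2, 1.5]
opening: 0.0699
grasp_force: 0.0
```

```bash
python3 st.py '(.542,.005,.145)'
python3 - <<'E'
from h import *
i=shot("side","pics/s3.png")["frame"][130:250,200:340]
cv2.imwrite("pics/c3.png",np.clip(cv2.resize(i,None,fx=5,fy=5,interpolation=2).astype(float)*1.6,0,255).astype(np.uint8))
E
```

```text
time 4.0833
ee_pos [0.541  0.0056 0.2071]
ft_force [ 0.4124 -0.2244  1.4661]
ft_torque [ 0.0404 -0.014   0.0404]
opening 0.0699
grasp_force 0.0
[[-0.999  0.04  -0.003]
 [ 0.04   0.999  0.   ]
 [ 0.003  0.    -1.   ]]
tool delta [-0.00121037 -0.00057987  0.06209656]
```

View pics/c3.png

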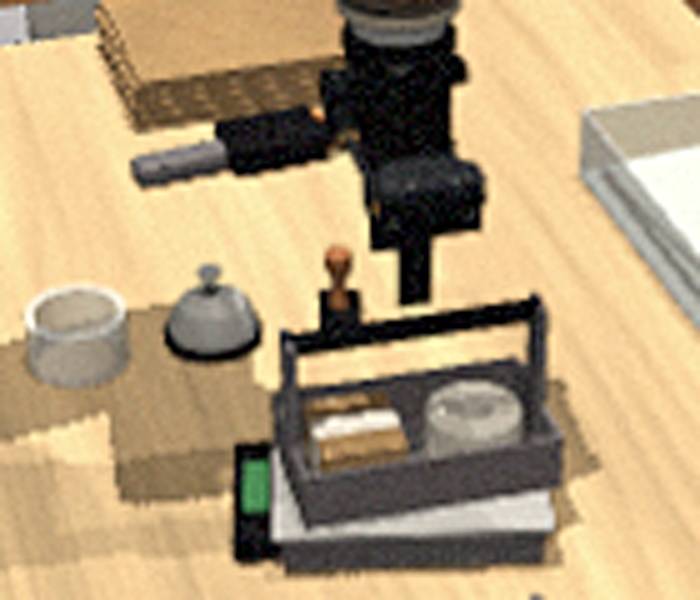

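The bell is up again, and the open fingers straddle the bar just to the carton's side of its middle. I'll descend and grip.

To row units: 0.062 m is 6.2, 0.035 m is 3.5.

Request:
inch_along(segments=[[0.07,-0.05,-0.05,3.5,0],[0.07,-0.05,-0.05,6.2,0],[0.07,-0.05,-0.05,6.2,0],[0.07,-0.05,-0.05,6.2,0]], force=50)

```text
time: 4.47
ee_pos: [0.5422, 0.0044, 0.1462]
eef_rot: [0.021, 1.0, 0.0, -0.001]
ft_force: [0.1, -0.3, 1.5]
opening: 0.0701
grasp_force: 0.0
```

Request:
inch_along(segments=[[0.0,0,0,0,0],[0.0,0,0,0,0],[0.0,0,0,0,0],[0.0,0,0,0,0],[0.0,0,0,0,0],[0.0,0,0,0,0],[0.0,0,0,0,0],[0.0,0,0,0,0]], force=50)

```text
time: 5.13
ee_pos: [0.5421, 0.0042, 0.1457]
eef_rot: [0.021, 1.0, 0.0, 0.0]
ft_force: [0.3, -1.0, -0.2]
opening: 0.0221
grasp_force: 0.0
```

```bash
python3 st.py
```

```text
time 5.1333
ee_pos [0.5421 0.0042 0.1457]
ft_force [ 0.3351 -0.9763 -0.213 ]
ft_torque [ 0.0532  0.0322 -0.006 ]
opening 0.0221
grasp_force 0.0
[[-0.999  0.042  0.   ]
 [ 0.042  0.999  0.   ]
 [-0.     0.    -1.   ]]
```

Request:
inch_along(segments=[[0.0,0,0,0,0],[0.0,0,0,0,0],[0.0,0,0,0,0],[0.0,0,0,0,0],[0.0,0,0,0,0]], force=50)

```text
time: 5.55
ee_pos: [0.5421, 0.0041, 0.1455]
eef_rot: [0.021, 1.0, 0.0, -0.0]
ft_force: [1.2, -2.2, -2.5]
opening: 0.0136
grasp_force: 50.0
```

```bash
python3 st.py
```

```text
time 5.55
ee_pos [0.5421 0.0041 0.1455]
ft_force [ 1.2215 -2.2231 -2.4972]
ft_torque [-0.1579 -0.1169 -0.0507]
opening 0.0136
grasp_force 49.9994
[[-0.999  0.042 -0.   ]
 [ 0.042  0.999  0.   ]
 [ 0.     0.    -1.   ]]
```

Request:
inch_along(segments=[[0.0,0,0,-0.3,0],[0.0,0,0,-0.6,0],[0.0,0,0,-0.9,0],[0.0,0,0,-1.2,0],[0.0,0,0,-1.2,0],[0.0,0,0,-1.2,0],[0.0,0,0,-1.2,0]], force=50)

```text
time: 6.13
ee_pos: [0.542, 0.0042, 0.1576]
eef_rot: [0.021, 1.0, 0.0, -0.0]
ft_force: [-0.8, -0.4, -5.7]
opening: 0.0138
grasp_force: 50.0
```

```bash
python3 st.py
python3 - <<'E'
from h import *
i=shot("side","pics/s4.png")["frame"][150:270,200:340]
cv2.imwrite("pics/c4.png",np.clip(cv2.resize(i,None,fx=5,fy=5,interpolation=2).astype(float)*1.6,0,255).astype(np.uint8))
E
```

```text
time 6.1333
ee_pos [0.542  0.0042 0.1576]
ft_force [-0.7512 -0.4375 -5.6582]
ft_torque [ 0.1275 -0.0591  0.0098]
opening 0.0138
grasp_force 49.9984
[[-0.999  0.042 -0.   ]
 [ 0.042  0.999  0.   ]
 [ 0.     0.    -1.   ]]
```

View pics/c4.png

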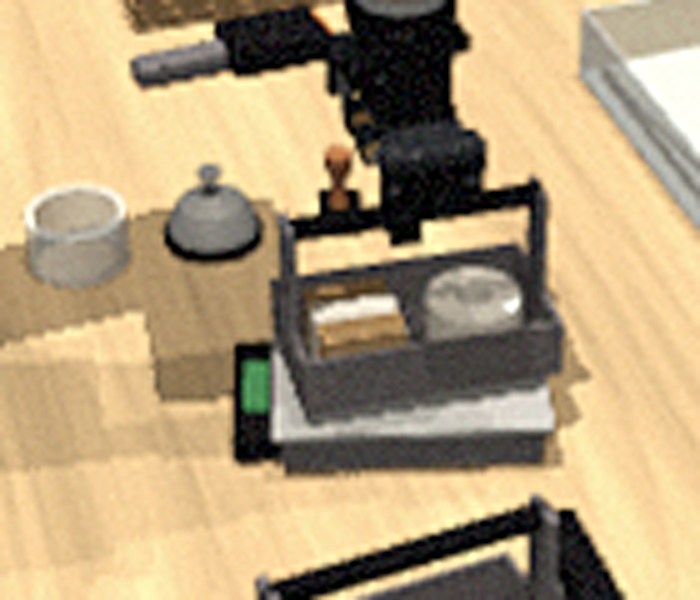

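The caddy hangs free, with the wrist carrying about 5.6 N. It is level: the bar's slope in the crop is (288,226)→(538,190), the same as before. I'll lift the rest of the way.

To row units: -0.09 m is -9, -0.085 m is -8.5.

Request:
inch_along(segments=[[0.0,0,0,-0.6,0],[0.0,0,0,-1.8,0],[0.0,0,0,-3.3,0],[0.0,0,0,-4.8,0],[0.0,0,0,-6.3,0],[0.0,0,0,-7.6,0],[0.0,0,0,-8.5,0],[0.0,0,0,-9,0],[0.0,0,0,-9,0],[0.0,0,0,-9,0]], force=55)

```text
time: 7.02
ee_pos: [0.5419, 0.0042, 0.2473]
eef_rot: [0.021, 1.0, 0.0, -0.0]
ft_force: [-0.5, -0.1, -5.9]
opening: 0.0134
grasp_force: 55.0
```

Request:
inch_along(segments=[[0.0,0,0,0,0],[0.0,0,0,0,0],[0.0,0,0,0,0],[0.0,0,0,0,0],[0.0,0,0,0,0],[0.0,0,0,0,0],[0.0,0,0,0,0],[0.0,0,0,0,0],[0.0,0,0,0,0],[0.0,0,0,0,0]])

```text
time: 7.85
ee_pos: [0.5421, 0.0042, 0.2476]
eef_rot: [0.021, 1.0, 0.0, 0.0]
ft_force: [0.2, 0.3, -6.1]
opening: 0.0137
grasp_force: 55.0
```

```bash
python3 st.py
python3 - <<'E'
from h import *
i=shot("side","pics/s5.png")["frame"][130:250,200:340]
cv2.imwrite("pics/c5.png",np.clip(cv2.resize(i,None,fx=5,fy=5,interpolation=2).astype(float)*1.6,0,255).astype(np.uint8))
E
```

```text
time 7.85
ee_pos [0.5421 0.0042 0.2476]
ft_force [ 0.1805  0.2707 -6.0926]
ft_torque [ 0.0311 -0.0691 -0.0486]
opening 0.0137
grasp_force 54.9981
[[-0.999  0.042  0.   ]
 [ 0.042  0.999  0.   ]
 [-0.     0.    -1.   ]]
```

View pics/c5.png

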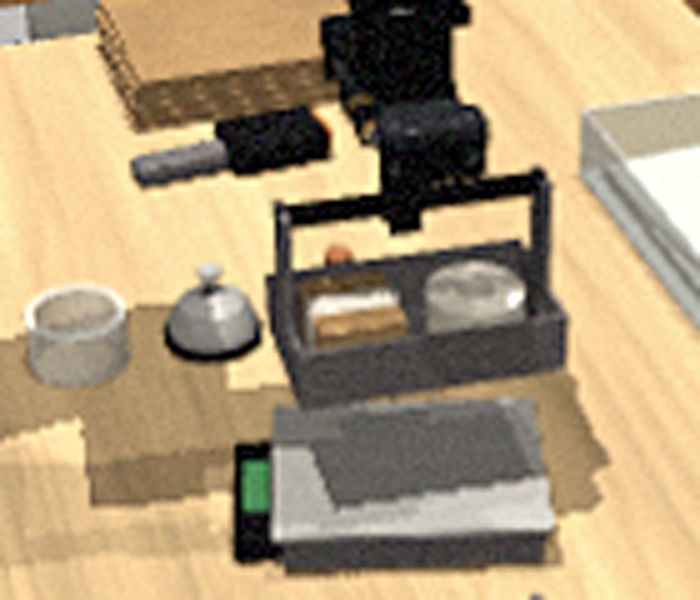

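The caddy is held about 10 cm up with its goods inside. The bar's slope looks slightly different, at (282,206)→(543,173), so I'll check the tilt against a level projection.

```bash
python3 - <<'E'
from h import *
S=lambda x,y:(200+x/5-.4,130+y/5-.4)
inv=lambda p:((np.array(p)+.4-[200,130])*5).round(1)
for a in((290,335),(538,297),(305,522),(562,440)):
    z=.172 if a[1]<400 else .045
    X=atz("side",S(*a),z); print(a,"->",inv(proj("side",X+[0,0,.102])[0]), "1cm dz px:",inv(proj("side",X+[0,0,.112])[0]))
E
```

```text
(290, 335) -> [284.6 207.2] 1cm dz px: [284.1 194.2]
(538, 297) -> [542.2 171.1] 1cm dz px: [542.6 158.2]
(305, 522) -> [300.2 404.2] 1cm dz px: [299.7 392.1]
(562, 440) -> [566.9 325.1] 1cm dz px: [567.4 313.4]
```

The observed and predicted points agree to within about 3 px, which is a tilt of about 0.015 rad, well inside the limit. Handing in.

```bash
python3 -c "
from cell import ctrl, cam, observe
print(ctrl.close_job())"
```

```text
the job is handed in; nothing more can be done
None
```

I pressed the bell to its stop and saw the plunger come back up, then handed the job in with the loaded caddy held level and still by its bar, about 10 cm above the scale with both goods inside; the judge's verdict was not shown.

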